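Stack washed press caps under their lid, using the fold-out wall hook

TASK

Put the washed end caps of the hand press back on their stand: swing the folding wall hook straight out, take the lid off the stand and hang it on the hook by its loop handle, and with the lid left hanging there seat every cap that is on the counter over the stand's spigot, face (flange) down, one fully home on another, widest at the bottom and narrowest on top. Then take the lid off the hook, seat it fully home on top of the stack, and fold the empty hook flat against the wall. Leave the jar, the cup and the cone stand alone.

Things in the scene. Friction and masses are not known exactly. Their poses are not given: they have to be found in the camera images.
- cap_a_mid (a point): Centre (28 mm up) of the widest aluminium end cap, 56 mm tall, 0.2-0.5 kg, standing flange (face) down: flange 104 mm across, 12 mm thick, with a recess 36 mm across, 22 mm deep below; hub 46 mm across from 12 to 36 mm up (grip here); boss on top 32 mm across, 20 mm tall, 4 mm bevel, the spigot for the next part. Stacked caps repeat every 36 mm. z up. 2 to 4 of the 4 caps are present.
- cap_b_mid (a point): Centre (28 mm up) of the second widest aluminium end cap, 56 mm tall, 0.2-0.5 kg, standing flange (face) down: flange 92 mm across, 12 mm thick, with a recess 36 mm across, 22 mm deep below; hub 46 mm across from 12 to 36 mm up (grip here); boss on top 32 mm across, 20 mm tall, 4 mm bevel, the spigot for the next part. Stacked caps repeat every 36 mm. z up. 2 to 4 of the 4 caps are present.
- cap_c_mid (a point): Centre (28 mm up) of the third widest aluminium end cap, 56 mm tall, 0.2-0.5 kg, standing flange (face) down: flange 80 mm across, 12 mm thick, with a recess 36 mm across, 22 mm deep below; hub 46 mm across from 12 to 36 mm up (grip here); boss on top 32 mm across, 20 mm tall, 4 mm bevel, the spigot for the next part. Stacked caps repeat every 36 mm. z up. 2 to 4 of the 4 caps are present.
- cap_d_mid (a point): Centre (28 mm up) of the narrowest aluminium end cap, 56 mm tall, 0.2-0.5 kg, standing flange (face) down: flange 68 mm across, 12 mm thick, with a recess 36 mm across, 22 mm deep below; hub 46 mm across from 12 to 36 mm up (grip here); boss on top 32 mm across, 20 mm tall, 4 mm bevel, the spigot for the next part. Stacked caps repeat every 36 mm. z up. 2 to 4 of the 4 caps are present.
- lid_tab (a point): Centre of the steel grip tab (30 along y, 14 along x: pinch so; 32 mm tall) above the lid's loop handle, 130 mm above the lid's underside. Lid: 146 mm tall, 0.3 kg, white disc 100 across, 26 thick, recess below as in the caps. Upright loop, passed through along x: opening 50 wide (y), 80 tall, 26 to 106 mm above the underside; crossbar 70 long (y), 14 thick (x). z up. It starts on the bare stand.
- spigot (a point): Foot of the fixed stand's centring spigot, on the stand's top face (a black disc 124 mm across, 10 mm thick). The spigot rises 20 mm from here, 32 mm across with a 4 mm bevel. A part that is fully seated on the stand has its underside at this height. z is up.
- hook (a joint): Angle of the folding hook about its upright hinge on the low wall: 0 = folded flat along the wall, 1.571 = straight out, square to the wall, at its stop. It is stiff enough to stay where it is left (about 0.5 N at the tip moves it). It turns anticlockwise seen from above as it unfolds.
- hook_hinge (a point): Point on the hook's upright hinge axis at the height of the arm's top face, 16 mm in front of the wall's face. The wall is a fixed stainless panel 300 mm long, 20 mm thick and 150 mm tall, its top level with this point. This point's y axis always points along the hook's arm towards the tip; z is up.
- hook_seat (a point): Point on the top face of the hook's arm, 75 mm from the hinge axis, where a hung crossbar rests. The arm is a level steel bar 10 mm wide and 10 mm thick; y points along it towards the tip. Things hung here hang free of the wall and the counter.
- hook_tip (a point): Top centre of the hook's upturned round tip, 12 mm across, 145 mm from the hinge axis; it rises 35 mm above the arm's top face, which is also 35 mm above the top of the wall, so it can be pinched from above.
- cone_stand: Bystander: small steel stand with a blue paper-cone dummy in it, 165 mm tall, 90 mm across the foot; origin under its centre.
- jar: Bystander: amber glass jar with a steel cap, 68 mm across, 100 mm tall; origin under its centre.
- cup: Bystander: white cup, 72 mm across, 85 mm tall; origin under its centre.
Things that resemble listed ones, but are neither listed nor needed, are in the scene too. Leave any blue, purple or turquoise look-alike of the part that bears cap_c_mid alone.

How it is judged (in metres and radians):
On the way, in this order (a step that is already met when the one before it is completed fails the run):
1. the hook is swung straight out from the wall (value of joint hook above 1.4 rad), for 0.2 s.
2. the lid hangs by its loop on the unfolded hook, let go (value of joint hook above 1.4 rad and horizontal distance between lid_tab and hook_seat below 0.04 m and z of lid_tab in the frame of hook_seat between 0.016 and 0.032 m and angle between lid_tab's own z axis and vertical below 0.25 rad and contact force between the fingers and lid below 0.2 N), for 0.3 s.
3. all caps present are seated on the stand, widest at the bottom, while the lid hangs on the hook (all of step 2 and horizontal distance between each of cap_a_mid, cap_b_mid, cap_c_mid, cap_d_mid and spigot below 0.012 m and angle between each of cap_a_mid, cap_b_mid, cap_c_mid, cap_d_mid's own z axis and vertical below 0.08 rad and (z of cap_a_mid in the frame of spigot between 0.024 and 0.032 m or z of cap_a_mid in the frame of spigot between 0.06 and 0.068 m or z of cap_a_mid in the frame of spigot between 0.096 and 0.104 m or z of cap_a_mid in the frame of spigot between 0.132 and 0.14 m) and (z of cap_b_mid in the frame of spigot between 0.024 and 0.032 m or z of cap_b_mid in the frame of spigot between 0.06 and 0.068 m or z of cap_b_mid in the frame of spigot between 0.096 and 0.104 m or z of cap_b_mid in the frame of spigot between 0.132 and 0.14 m) and (z of cap_c_mid in the frame of spigot between 0.024 and 0.032 m or z of cap_c_mid in the frame of spigot between 0.06 and 0.068 m or z of cap_c_mid in the frame of spigot between 0.096 and 0.104 m or z of cap_c_mid in the frame of spigot between 0.132 and 0.14 m) and (z of cap_d_mid in the frame of spigot between 0.024 and 0.032 m or z of cap_d_mid in the frame of spigot between 0.06 and 0.068 m or z of cap_d_mid in the frame of spigot between 0.096 and 0.104 m or z of cap_d_mid in the frame of spigot between 0.132 and 0.14 m) and z of each of cap_b_mid, cap_c_mid, cap_d_mid in the frame of cap_a_mid above 0.03 m and z of each of cap_c_mid, cap_d_mid in the frame of cap_b_mid above 0.03 m and z of cap_d_mid in the frame of cap_c_mid above 0.03 m), for 0.3 s.
4. the lid is seated on top of the stack (horizontal distance between each of cap_a_mid, cap_b_mid, cap_c_mid, cap_d_mid, lid_tab and spigot below 0.012 m and angle between each of cap_a_mid, cap_b_mid, cap_c_mid, cap_d_mid, lid_tab's own z axis and vertical below 0.08 rad and (z of cap_a_mid in the frame of spigot between 0.024 and 0.032 m or z of cap_a_mid in the frame of spigot between 0.06 and 0.068 m or z of cap_a_mid in the frame of spigot between 0.096 and 0.104 m or z of cap_a_mid in the frame of spigot between 0.132 and 0.14 m) and (z of cap_b_mid in the frame of spigot between 0.024 and 0.032 m or z of cap_b_mid in the frame of spigot between 0.06 and 0.068 m or z of cap_b_mid in the frame of spigot between 0.096 and 0.104 m or z of cap_b_mid in the frame of spigot between 0.132 and 0.14 m) and (z of cap_c_mid in the frame of spigot between 0.024 and 0.032 m or z of cap_c_mid in the frame of spigot between 0.06 and 0.068 m or z of cap_c_mid in the frame of spigot between 0.096 and 0.104 m or z of cap_c_mid in the frame of spigot between 0.132 and 0.14 m) and (z of cap_d_mid in the frame of spigot between 0.024 and 0.032 m or z of cap_d_mid in the frame of spigot between 0.06 and 0.068 m or z of cap_d_mid in the frame of spigot between 0.096 and 0.104 m or z of cap_d_mid in the frame of spigot between 0.132 and 0.14 m) and z of each of cap_b_mid, cap_c_mid, cap_d_mid in the frame of cap_a_mid above 0.03 m and z of each of cap_c_mid, cap_d_mid in the frame of cap_b_mid above 0.03 m and z of cap_d_mid in the frame of cap_c_mid above 0.03 m and (z of lid_tab in the frame of spigot between 0.198 and 0.206 m or z of lid_tab in the frame of spigot between 0.234 and 0.242 m or z of lid_tab in the frame of spigot between 0.27 and 0.278 m) and z of lid_tab in the frame of cap_a_mid above 0.1 m and z of lid_tab in the frame of cap_b_mid above 0.1 m and z of lid_tab in the frame of cap_c_mid above 0.1 m and z of lid_tab in the frame of cap_d_mid above 0.1 m), for 0.3 s.
At the end, for the whole second after the job is handed in: All caps present stand stacked on the stand, widest lowest, with the lid on top, each within 12 mm of the spigot axis, 4 mm of its fully seated height and 0.08 rad of upright, at rest; the hook is folded to less than 0.15 rad (all of step 4 and linear speed of each of cap_a, cap_b, cap_c, cap_d, lid below 0.02 m/s and value of joint hook below 0.15 rad); the robot touches nothing.
It fails at once if the cone stand is moved by more than 40 mm (distance of cone_stand from where it was at the start of the episode above 0.04 m).
It fails at once if the jar is moved by more than 40 mm (distance of jar from where it was at the start of the episode above 0.04 m).
It fails at once if the cup is moved by more than 40 mm (distance of cup from where it was at the start of the episode above 0.04 m).
Of cap_a, cap_b, cap_c, cap_d only 2 to 4 are there at a start; the rules pass over those that are not, and their reading is None.
At some moment in a run one of cap_a, cap_b, cap_c, cap_d may be knocked a few centimetres aside while the robot is not near it.
It also fails if it takes over 210 s, if anything falls off the work surface, if the arm or the gripper's body presses on something with over 40 N, if the wrist force passes 120 N, or if a joint passes its speed limit or range.

ROBOT

A 7-joint arm with a two-finger parallel gripper is mounted at the origin on the work surface. World frame = base frame: x ahead of the robot, y to its left, z up, the work surface at z = 0. Lengths are in mm, angles in rad, forces in N, time in s.
With the tool pointing down it reaches from about 425 to 800 mm from the base axis. Payload 8.3 kg.
Tool frame: the origin (TCP) lies where the fingers leave the gripper's body, on its centre line; the fingertips stand 73 mm ahead of it and the grasp point (between the pads) lies 54 mm ahead of it; z points along the fingers, y is the line along which they close (so a half turn about z gives the same grasp; the last joint's range is limited). The gripper opens to 85 mm and grips with 20 to 120 N. Pads are 22 mm wide; open, the fingers measure 114 mm over their backs; the gripper's body (76 mm by 85 mm) begins 54 mm behind the grasp point. The pads swing forward as they close: fully open they stand 13 mm farther back than shut.
Start: joints at [-1.275, 0.383, 0.016, 1.37, -0.006, 1.388, -0.046], TCP at [219.423, 585.203, 303.879] pointing down, gripper open.
Joint ranges: [-2.95, 2.95], [-0.25, 2.06], [-1.52, 1.56], [0.18, 2.33], [-1.44, 4.58], [0.02, 2.06], [-3.01, 3.01]. Speed limits (rad/s): [2.39, 2.39, 3.01, 3.01, 3.14, 3.14, 3.14].

INTERFACE

Orientations are given as a unit quaternion [x, y, z, w].
In Python, from station import bot gives the robot as it stands. The module is installed in compiled form; this text tells all that it offers.
- The arm moves only by the tool arm_command, never from a script. Its argument "targets" is a list of rows, each an object with "dp": the shift along the world's x, y, z in m, a list of three; "roll": the turn about the world's z in rad; "claw": the opening, from -1 (shut) to 1 (fully open). In form: [{"dp": [dx, dy, dz], "roll": roll, "claw": claw}, ...]. A call has 1 to 20 rows; each row is the pose to reach, as a shift and turn from the pose commanded when the call began; what a row does not reach only later rows make up. A row lasts 1/10 s, in which the tool goes at most 50 mm and 8.59 degrees, less where a joint would pass 70% of its speed; a pose out of reach is approached as far as the arm can. A call with a gripper value outside its range is refused whole. The fingers move at their own pace and stop on an object; "squeeze" is the grip in N (left out, the last holds). Time passes only in rows, so rows that repeat a pose let the fingers close. It gives the time, the measured TCP pose, the force, the opening and the grip force at its end, in the units of the state.
- bot.state(): the state, without advancing time (a new reading comes with each control period).
- bot.get_image(name): name is "scene" or "top" or "wrist"; returns a dict with "pixels" (480x640x3 uint8, blue, green, red), "depth" (480x640 float32, mm along the optical axis (not along the pixel's ray), 0 where there is no reading), "fovy" (degrees; the focal length in pixels is half the picture's height over the tangent of half this angle, whatever the lens; pixels are square), "cx", "cy" (the principal point, pixels), "R" (3x3) and "t" (3): a world point X has camera coordinates R X + t. Camera axes: x right, y down, z forward; pixel columns grow to the right and rows downward; lengths in mm; the calibration is good to about 2 mm. The wrist camera is an equidistant fisheye: a pixel r from the principal point sees the ray r / f radians off the axis. A picture is of the moment at which its call begins.
- bot.finish_job(): hands the job in; it is judged then, once.
The state is a dict: "time": time; "joint_pos": joint angles; "dq": joint speeds; "effort": joint torques, N m; "tcp_pos": TCP position; "eef_rot": TCP orientation; "ft_force": force on the tool from outside, world axes, zero at the start; "ft_torque": the same for the moment, N m; "gripper_width": opening from 0.0 (shut) to 1.0 (fully open); "grasp_force": force on a finger pad.
Only numpy, scipy, OpenCV 4.12 (cv2) and the standard library are available. Lean on these libraries where they do the work, as an engineer would, in place of code of your own. Each camera call takes 0.05 s, during which the arm holds its last target. There are 200 camera calls.

## Working session

There is one attempt and no reset: what is moved stays moved. The work goes in short steps, Python scripts to look and compute and a tool call to move; the robot and the scene stay as the last step left them, time stands still between calls to the robot, and variables do not carry over. Pictures are saved under pics/ and viewed, at most 14 in all, crops included, and the job is handed in when it is done.

Besides the shell and the picture viewer there is one more tool, called after "Call:" in YAML: its name, and indented under it one key for each argument. arm_command: Moves the arm, as the interface text tells. Its arguments: {"type":"object","properties":{"targets":{"type":"array"},"squeeze":{"type":"number"}},"required":["targets"]}

```bash
mkdir -p pics
cat > h.py <<'E'
import numpy as np, cv2
from station import bot
def grab(n, tag):
    im=bot.get_image(n); cv2.imwrite(f'pics/{tag}.png',im['pixels']); np.savez(f'{tag}.npz',**im); return im
def cloud(im):
    f=240/np.tan(np.radians(im['fovy'])/2); z=im['depth']; v,u=np.mgrid[:480,:640]
    P=np.stack([(u-im['cx'])/f*z,(v-im['cy'])/f*z,z],-1)
    return (P-im['t'])@im['R']
E
python3 - <<'E'
from h import *
for n in('scene','top'):
    im=grab(n,n+'0'); print(n,im['fovy'],im['R'].round(3).tolist(),im['t'])
print(bot.state())
E
```

```text
scene 54.83194881931835 [[-0.827, 0.562, 0.016], [0.333, 0.513, -0.791], [-0.453, -0.649, -0.611]] [ 507.08169732  -72.39257699 1356.21194744]
top 43.860692048594416 [[0.013, -1.0, -0.002], [-0.997, -0.013, -0.073], [0.073, 0.003, -0.997]] [ -49.58469919  565.73948473 1604.94655784]
{'time': 0.1, 'joint_pos': array([-1.27488576,  0.38415635,  0.01635571,  1.37107665, -0.00630551,
        1.38821414, -0.04650176]), 'dq': array([ 7.27933755e-05, -2.12018775e-03,  1.93517743e-03, -3.03138536e-03,
       -2.97589768e-04,  9.17455627e-04,  8.13226949e-04]), 'effort': array([ 3.66237524e-03, -6.29128075e+01,  8.48251339e-01, -3.72763073e+01,
        1.69474329e-02,  1.04130889e-02, -3.17761987e-05]), 'tcp_pos': array([219.30782395, 584.8958049 , 302.96469391]), 'eef_rot': array([ 1.78405792e-01,  9.83956584e-01, -8.89720874e-04, -1.53776032e-04]), 'ft_force': array([ 0.12653324,  0.45186451, -0.1492355 ]), 'ft_torque': array([-0.03726497,  0.01150745, -0.00881289]), 'grasp_force': 0.0, 'gripper_width': 0.9983857869172196}
```

View pics/scene0.png

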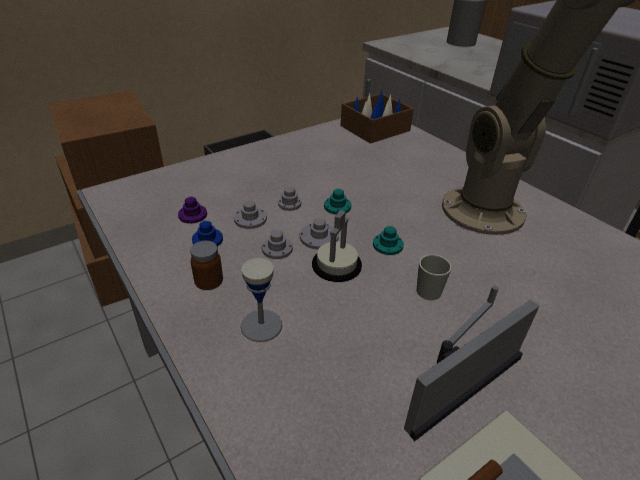

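View pics/top0.png

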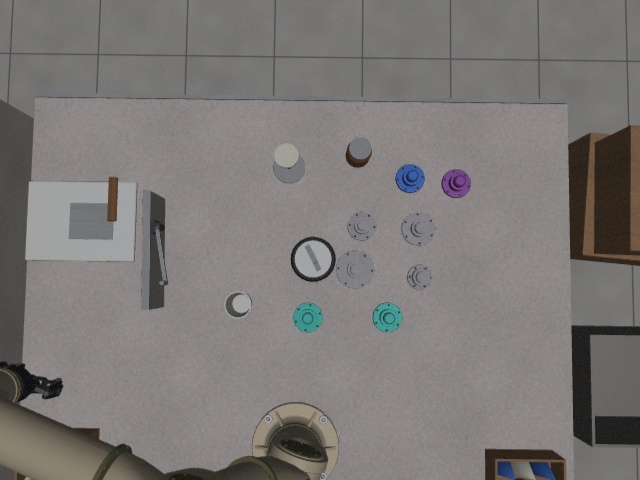

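Both views show four silver caps in the top picture: widest at (355,269), then (418,229), (362,226), and the narrowest at (419,277). The lid and stand are at (313,259). The hook hinge is near (158,227) and its tip at (164,283). The wall faces right (−y).

```bash
cat > m.py <<'E'
from h import *
def cen(P,u,v,zl,zh,r=70):
    c=P[v,u,:2]
    Q=P.reshape(-1,3); Q=Q[np.isfinite(Q).all(1)]
    for _ in range(3):
        S=Q[(np.hypot(*(Q[:,:2]-c).T)<r)&(Q[:,2]>zl)&(Q[:,2]<zh)]
        (x,y),rr=cv2.minEnclosingCircle(S[:,:2].astype(np.float32)); c=np.array([x,y])
    return S,c,rr
E
python3 - <<'E'
from m import *
im=np.load('top0.npz'); P=cloud(im)
for n,(u,v) in dict(a=(355,269),b=(418,229),c=(362,226),d=(419,277)).items():
    print(n,'table z',P[300,450,2].round(1))
    for zl,zh,r in((47,64,28),(6,18,60)):
        S,c,rr=cen(P,u,v,zl,zh,r); print('  ',len(S),c.round(1),rr.round(1),S[:,:2].mean(0).round(1),np.median(S[:,2]).round(1))
S,c,rr=cen(P,314,259,4,14,75); print('stand',len(S),c,rr,np.median(S[:,2]))
S,c,rr=cen(P,314,259,28,42,62); print('liddisc',len(S),c,rr,np.median(S[:,2]))
S,c,rr=cen(P,314,259,105,190,60); print('bar',len(S),c,rr,np.percentile(S[:,2],[5,50,95]))
print(cv2.minAreaRect(S[:,:2].astype(np.float32)))
S,c,rr=cen(P,314,259,143,190,60); print('tab',len(S),c,S[:,2].max()); print(cv2.minAreaRect(S[:,:2].astype(np.float32)))
Q=P[200:300,140:180].reshape(-1,3)
for zl,zh in((141,160),(165,200),(100,139)):
    S=Q[(Q[:,2]>zl)&(Q[:,2]<zh)]; print(zl,len(S),S.min(0).round(),S.max(0).round(),cv2.minAreaRect(S[:,:2].astype(np.float32)))
S=P[262:292,157:172].reshape(-1,3); S=S[S[:,2]>165]; print('tip',S.mean(0))
for v,u in ((283,164),(280,164),(250,160),(235,158),(225,157),(300,150),(250,148)): print((u,v),P[v,u].round(1))
for n,(u,v) in dict(cup=(238,304),jar=(359,150),cone=(287,155),t1=(308,318),t2=(388,317),blue=(410,178)).items(): print(n,P[v,u].round(0))
E
cat >/dev/null
python3 - <<'E'
import cv2
i=cv2.imread('pics/top0.png'); cv2.imwrite('pics/crop1.png',cv2.resize(i[180:320,130:440],None,fx=2.5,fy=2.5,interpolation=cv2.INTER_CUBIC))
E
```

```text
a table z 2.9Traceback (most recent call last):
  File "<stdin>", line 6, in <module>
AttributeError: 'float' object has no attribute 'round'
```

View pics/crop1.png

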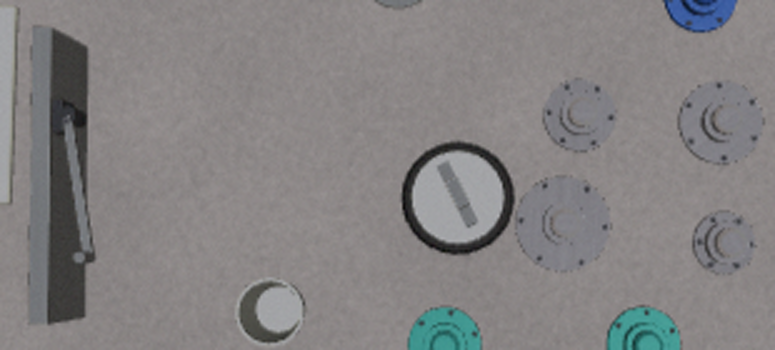

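The enlarged crop shows the hook arm running from crop (66,118) to its tip at (80,257), so it is slightly off the wall. The crossbar sits askew on the lid at (457,195).

```bash
cat > m0.py <<'E'
from m import *
np.set_printoptions(suppress=True,precision=1)
im=np.load('top0.npz'); P=cloud(im)
for n,(u,v) in dict(a=(355,269),b=(418,229),c=(362,226),d=(419,277)).items():
    for zl,zh,r in((47,64,28),(6,18,60)):
        S,c,rr=cen(P,u,v,zl,zh,r); print(n,len(S),c,'%.1f'%rr,S[:,:2].mean(0),'%.1f'%np.median(S[:,2]))
for n,zl,zh,r in(('stand',4,14,75),('lid',28,42,62),('bar',105,190,60),('tab',143,190,60)):
    S,c,rr=cen(P,314,259,zl,zh,r); print(n,len(S),c,'%.1f'%rr,S[:,:2].mean(0),np.percentile(S[:,2],[5,50,95]),cv2.minAreaRect(S[:,:2].astype(np.float32)))
Q=P[185:315,140:180].reshape(-1,3)
for zl,zh in((141,160),(165,200),(100,139)):
    S=Q[(Q[:,2]>zl)&(Q[:,2]<zh)]; print(zl,len(S),S.min(0),S.max(0))
S=P[262:292,157:172].reshape(-1,3); S=S[S[:,2]>165]; print('tip',len(S),S.mean(0))
for v,u in ((283,164),(283,162),(250,160),(235,158),(225,157),(300,150),(250,148),(300,450)): print((u,v),P[v,u])
for n,(u,v) in dict(cup=(238,304),jar=(359,150),cone=(287,155),t1=(308,318),t2=(388,317),blue=(410,178)).items(): print(n,P[v,u])
E
python3 m0.py
```

```text
a 106 [ 478.3 -152.1] 19.2 [ 477.3 -155.9] 53.7
a 817 [ 476.1 -151.4] 59.3 [ 476.8 -154.5] 11.6
b 109 [ 591.3 -329. ] 16.4 [ 590.9 -328.3] 54.1
b 586 [ 583.  -319.4] 58.9 [ 590.3 -326.2] 11.1
c 109 [ 596.7 -174. ] 16.0 [ 596.2 -173.9] 53.5
c 390 [ 586.6 -170.6] 56.7 [ 594.1 -173.4] 10.9
d 107 [ 459.  -332.2] 15.9 [ 458.8 -331.9] 54.5
d 251 [ 457.7 -324.1] 59.2 [ 457.6 -327. ] 10.8
stand 539 [497.9 -44.8] 74.8 [497.  -48.6] [ 4.4  8.5 13.1] ((496.880615234375, -43.6533203125), (145.54327392578125, 143.818115234375), 36.45591735839844)
lid 847 [504.5 -40.9] 49.8 [503.9 -41.4] [29.8 35.  40.6] ((505.30206298828125, -41.758262634277344), (97.47000122070312, 97.31513214111328), 0.804799497127533)
bar 161 [504.5 -40.7] 35.5 [503.8 -40.9] [118.3 127.1 157.8] ((504.5003967285156, -40.72734069824219), (69.70452117919922, 13.831768989562988), 27.292076110839844)
tab 65 [503.4 -40.5] 15.3 [503.9 -41.2] [150.4 154.8 158.4] ((504.0249328613281, -41.1351203918457), (29.233217239379883, 12.348758697509766), 27.27213478088379)
141 1316 [368.4 321.1 141.1] [667.9 390.3 159.4]
165 27 [431.4 321.2 166.8] [441.2 332.8 188.9]
100 476 [369.5 324.3 100.3] [666.9 390.8 139. ]
tip 28 [436.2 312.7 232.6]
(164, 283) [433.9 322.2 176.3]
(162, 283) [433.9 325.3 183.5]
(160, 250) [516.1 342.3 147. ]
(158, 235) [554.  349.4 143.6]
(157, 225) [578.4 349.9 154.1]
(150, 300) [390.6 365.3 139.5]
(148, 250) [515.8 373.2 143.9]
(450, 300) [ 396.2 -417.8    2.9]
cup [377.7 161.7   2.7]
jar [ 787.5 -158.9   98.9]
cone [757.2  26.3 168.6]
t1 [345.4 -30.7  51.6]
t2 [ 350.9 -242.4   52.4]
blue [ 722.3 -299.4   56.9]
```

Call:
arm_command:
  targets:
    - {"dp":[0.216,-0.259,0],"roll":0.53,"claw":0.6}
    - {"dp":[0.216,-0.259,0],"roll":0.53,"claw":0.6}
    - {"dp":[0.216,-0.259,0],"roll":0.53,"claw":0.6}
    - {"dp":[0.216,-0.259,0],"roll":0.53,"claw":0.6}
    - {"dp":[0.216,-0.259,0],"roll":0.53,"claw":0.6}
    - {"dp":[0.216,-0.259,0],"roll":0.53,"claw":0.6}
    - {"dp":[0.216,-0.259,0],"roll":0.53,"claw":0.6}
    - {"dp":[0.216,-0.259,0],"roll":0.53,"claw":0.6}
    - {"dp":[0.216,-0.259,0],"roll":0.53,"claw":0.6}
    - {"dp":[0.216,-0.259,0],"roll":0.53,"claw":0.6}
    - {"dp":[0.216,-0.259,0],"roll":0.53,"claw":0.6}
    - {"dp":[0.216,-0.259,0],"roll":0.53,"claw":0.6}
  squeeze: 20

```text
time: 1.3
tcp_pos: [434.5, 327.3, 303.7]
eef_rot: [-0.087, 0.996, -0.0, -0.0]
ft_force: [0.2, 0.3, 0.4]
gripper_width: 0.804
grasp_force: 0.0
```

Run:
```python
from h import *
im=grab('wrist','w1'); print(im['fovy'],im['cx'],im['cy']); s=bot.state(); print(s['tcp_pos'],s['eef_rot'])
```

```text
65.70646984690485 319.7698570543487 237.7758157837915
[434.69685383 327.13604611 303.76583853] [-8.65132706e-02  9.96250683e-01 -2.06792691e-05 -1.74540269e-04]
```

View pics/w1.png

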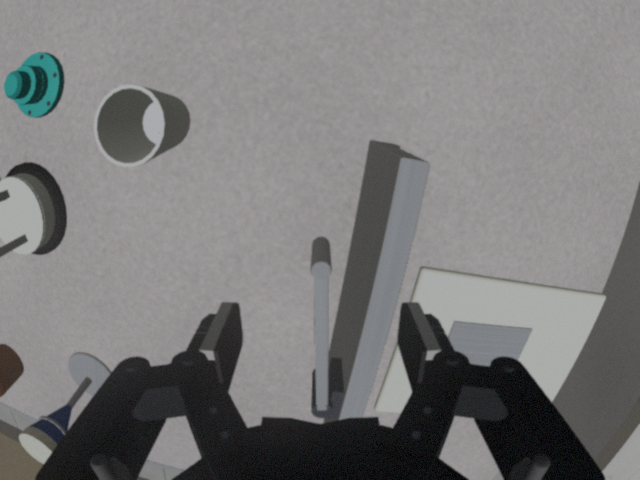

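The wrist view shows the hook with its post at about (320,241)–(320,268), its hinge block at (327,390), and the wall top at right from (400,160) to (370,410). I'll convert these to world positions.

```bash
cat >> h.py <<'E'
def fcloud(im):
    f=240/np.tan(np.radians(im['fovy'])/2); v,u=np.mgrid[:480,:640]
    dx,dy=u-im['cx'],v-im['cy']; r=np.hypot(dx,dy)+1e-9; th=r/f; z=im['depth']; k=np.tan(th)/r*z
    return (np.stack([dx*k,dy*k,z],-1)-im['t'])@im['R']
E
python3 - <<'E'
from h import *
np.set_printoptions(suppress=True,precision=1)
P=fcloud(np.load('w1.npz'))
for v,u in ((241,320),(255,320),(264,320),(290,321),(330,322),(370,322),(395,320),(410,320),(200,408),(300,385),(350,372)): print((u,v),P[v,u])
Q=P.reshape(-1,3); m=(abs(Q[:,0]-436)<40)&(abs(Q[:,1]-325)<25)&(Q[:,2]>168)&(Q[:,2]<200); S=Q[m]; print('tip',len(S),S.mean(0),S.min(0),S.max(0))
m=(Q[:,0]>380)&(Q[:,0]<640)&(Q[:,1]<362)&(Q[:,1]>310)&(abs(Q[:,2]-148)<6); S=Q[m]; print('arm',len(S),np.polyfit(S[:,0],S[:,1],1),S.min(0),S.max(0))
m=(Q[:,0]>380)&(Q[:,0]<600)&(Q[:,1]>362)&(Q[:,1]<400)&(abs(Q[:,2]-150)<6); S=Q[m]; print('wall',len(S),cv2.minAreaRect(S[:,:2].astype(np.float32)))
E
```

```text
(320, 241) [428.9 327.6 151.4]
(320, 255) [429.4 327.7 174.1]
(320, 264) [431.1 328.  183.3]
(321, 290) [464.2 334.5 149.4]
(322, 330) [495.1 340.7 150.7]
(322, 370) [532.3 347.4 149.9]
(320, 395) [558.5 350.4 150.4]
(320, 410) [576.1 353.5 150.2]
(408, 200) [393.4 378.  147.8]
(385, 300) [464.4 379.4 149.7]
(372, 350) [507.9 380.8 149.3]
tip 505 [432.7 328.5 180.8] [428.2 322.8 168.1] [440.2 334.7 186.1]
arm 2162 [  0.2 252.3] [428.  323.4 142. ] [586.7 362.  153.8]
wall 6915 ((485.07427978515625, 377.7137756347656), (28.488767623901367, 210.1025848388672), 89.04438018798828)
```

Call:
arm_command:
  targets:
    - {"dp":[0,0.001,-0.03],"roll":0,"claw":0.6}
    - {"dp":[0,0.001,-0.06],"roll":0,"claw":0.6}
    - {"dp":[0,0.001,-0.073],"roll":0,"claw":0.6}
    - {"dp":[0,0.001,-0.073],"roll":0,"claw":-1}
    - {"dp":[0,0.001,-0.073],"roll":0,"claw":-1}
    - {"dp":[0,0.001,-0.073],"roll":0,"claw":-1}
    - {"dp":[0,0.001,-0.073],"roll":0,"claw":-1}
    - {"dp":[0,0.001,-0.073],"roll":0,"claw":-1}
    - {"dp":[0,0.001,-0.073],"roll":0,"claw":-1}
    - {"dp":[0,0.001,-0.073],"roll":0,"claw":-1}
  squeeze: 20

```text
time: 2.35
tcp_pos: [436.0, 327.6, 232.3]
eef_rot: [-0.085, 0.996, 0.001, 0.001]
ft_force: [-0.1, -1.0, 5.0]
gripper_width: 0.132
grasp_force: 20.3
```

Call:
arm_command:
  targets:
    - {"dp":[0.002,-0.009,0],"roll":0.065,"claw":-1}
    - {"dp":[0.0045,-0.0185,0],"roll":0.13,"claw":-1}
    - {"dp":[0.008,-0.0285,0],"roll":0.205,"claw":-1}
    - {"dp":[0.012,-0.0385,0],"roll":0.28,"claw":-1}
    - {"dp":[0.0175,-0.048,0],"roll":0.355,"claw":-1}
    - {"dp":[0.023,-0.0575,0],"roll":0.43,"claw":-1}
    - {"dp":[0.03,-0.066,0],"roll":0.505,"claw":-1}
    - {"dp":[0.037,-0.0745,0],"roll":0.58,"claw":-1}
    - {"dp":[0.0445,-0.082,0],"roll":0.655,"claw":-1}
    - {"dp":[0.053,-0.089,0],"roll":0.73,"claw":-1}
    - {"dp":[0.0615,-0.0955,0],"roll":0.805,"claw":-1}
    - {"dp":[0.071,-0.1015,0],"roll":0.88,"claw":-1}
    - {"dp":[0.0805,-0.1065,0],"roll":0.955,"claw":-1}
    - {"dp":[0.0905,-0.1105,0],"roll":1.03,"claw":-1}
    - {"dp":[0.1005,-0.114,0],"roll":1.105,"claw":-1}
    - {"dp":[0.111,-0.117,0],"roll":1.18,"claw":-1}
    - {"dp":[0.1215,-0.119,0],"roll":1.255,"claw":-1}
    - {"dp":[0.1325,-0.12,0],"roll":1.33,"claw":-1}
    - {"dp":[0.143,-0.1205,0],"roll":1.4,"claw":-1}
    - {"dp":[0.147,-0.1205,0],"roll":1.42,"claw":-1}

```text
time: 4.35
tcp_pos: [581.1, 209.8, 232.2]
eef_rot: [0.716, -0.698, -0.002, -0.0]
ft_force: [-21.6, 3.0, 18.1]
gripper_width: 0.137
grasp_force: 22.1
```

Run:
```python
from h import *
s=bot.state(); print(s['tcp_pos'],s['ft_force'],s['joint_pos'])
```

```text
[581.14198015 209.7974672  232.21505806] [-21.59889084   3.00522358  18.12459945] [-0.42164791  0.40915681  0.03451187  1.49544965 -0.01926211  1.23838466
  2.7840144 ]
```

Call:
arm_command:
  targets:
    - {"dp":[-0.003,0.003,0],"roll":0,"claw":-1}
    - {"dp":[-0.003,0.003,0],"roll":0,"claw":-0.2}
    - {"dp":[-0.003,0.003,0],"roll":0,"claw":-0.2}
    - {"dp":[-0.003,0.003,0],"roll":0,"claw":-0.2}
    - {"dp":[-0.003,0.003,0.03],"roll":0,"claw":-0.2}
    - {"dp":[-0.003,0.003,0.07],"roll":0,"claw":0}
    - {"dp":[-0.078,-0.248,0.07],"roll":-1.114,"claw":0}
    - {"dp":[-0.078,-0.248,0.07],"roll":-1.114,"claw":0}
    - {"dp":[-0.078,-0.248,0.07],"roll":-1.114,"claw":0}
    - {"dp":[-0.078,-0.248,0.07],"roll":-1.114,"claw":0}
    - {"dp":[-0.078,-0.248,0.07],"roll":-1.114,"claw":0}
    - {"dp":[-0.078,-0.248,0.07],"roll":-1.114,"claw":0}
    - {"dp":[-0.078,-0.248,0.07],"roll":-1.114,"claw":0}
    - {"dp":[-0.078,-0.248,0.07],"roll":-1.114,"claw":0}
    - {"dp":[-0.078,-0.248,0.07],"roll":-1.114,"claw":0}
    - {"dp":[-0.078,-0.248,0.07],"roll":-1.114,"claw":0}
    - {"dp":[-0.078,-0.248,0.07],"roll":-1.114,"claw":0}
    - {"dp":[-0.078,-0.248,0.07],"roll":-1.114,"claw":0}

```text
time: 6.15
tcp_pos: [504.4, -41.2, 300.8]
eef_rot: [-0.237, 0.972, -0.0, -0.0]
ft_force: [0.4, -0.1, 0.1]
gripper_width: 0.495
grasp_force: 0.0
```

```bash
cat > m1.py <<'E'
from h import *
np.set_printoptions(suppress=True,precision=1)
im=grab('wrist','w2'); P=fcloud(im); Q=P.reshape(-1,3)
s=bot.state(); print(s['tcp_pos'],s['joint_pos'][6])
d=np.hypot(Q[:,0]-504,Q[:,1]+41)
for n,a,b,r in(('disc',30,42,60),('bar',110,140,45),('tab',146,165,30)):
    S=Q[(d<r)&(Q[:,2]>a)&(Q[:,2]<b)]; print(n,len(S),S.mean(0),cv2.minAreaRect(S[:,:2].astype(np.float32)))
im=grab('top','t2'); P=cloud(im); Q=P[185:315,140:240].reshape(-1,3)
S=Q[(Q[:,2]>142)&(Q[:,2]<158)&(Q[:,1]<340)&(Q[:,1]>190)]; print('arm',len(S),S.mean(0),np.polyfit(S[:,1],S[:,0],1))
S=Q[(Q[:,2]>165)&(Q[:,2]<200)&(Q[:,1]<340)]; print('tip',len(S),S.mean(0))
E
python3 m1.py
```

```text
[504.4 -41.2 300.8] 2.101520965661387
disc 6929 [499.9 -41.8  35.4] ((503.25006103515625, -40.29815673828125), (97.75701904296875, 98.96570587158203), 29.321746826171875)
bar 913 [490.6 -46.1 124.3] ((503.9714050292969, -39.69291687011719), (70.73348236083984, 14.118379592895508), 27.24588394165039)
tab 1086 [501.9 -40.7 154.9] ((503.2912902832031, -39.84192657470703), (29.953990936279297, 13.846794128417969), 27.244409561157227)
arm 197 [578.5 276.5 149.1] [ -0.  581.2]
tip 22 [579.9 207.  181.8]
```

View pics/w2.png

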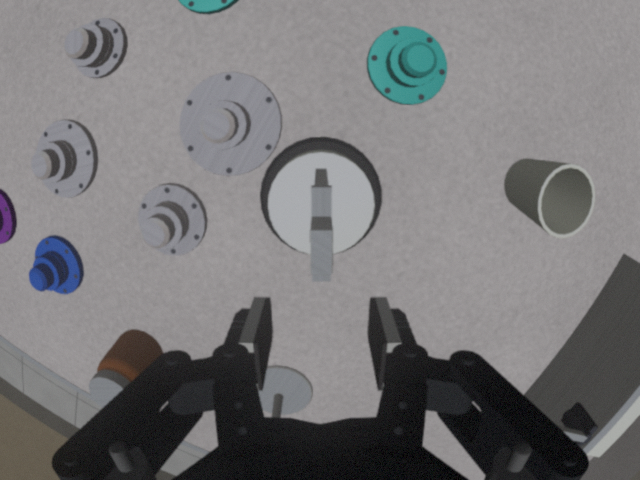

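The view shows the lid under the open fingers, with its tab at (320,200) and crossbar end at (320,260), aligned with the pads. The nearby caps are undisturbed.

Call:
arm_command:
  targets:
    - {"dp":[-0.001,0.001,-0.04],"roll":0,"claw":0}
    - {"dp":[-0.001,0.001,-0.08],"roll":0,"claw":0}
    - {"dp":[-0.001,0.001,-0.107],"roll":0,"claw":0}
    - {"dp":[-0.001,0.001,-0.107],"roll":0,"claw":0}
    - {"dp":[-0.001,0.001,-0.107],"roll":0,"claw":-1}
    - {"dp":[-0.001,0.001,-0.107],"roll":0,"claw":-1}
    - {"dp":[-0.001,0.001,-0.107],"roll":0,"claw":-1}
    - {"dp":[-0.001,0.001,-0.107],"roll":0,"claw":-1}
    - {"dp":[-0.001,0.001,-0.107],"roll":0,"claw":-1}
    - {"dp":[-0.001,0.001,-0.107],"roll":0,"claw":-1}
    - {"dp":[-0.001,0.001,-0.1],"roll":0,"claw":-1}
    - {"dp":[-0.001,0.001,-0.085],"roll":0,"claw":-1}
    - {"dp":[-0.001,0.001,-0.065],"roll":0,"claw":-1}
    - {"dp":[-0.001,0.001,-0.04],"roll":0,"claw":-1}
    - {"dp":[-0.001,0.001,-0.02],"roll":0,"claw":-1}
    - {"dp":[-0.001,0.001,-0.02],"roll":0,"claw":-1}
  squeeze: 60

```text
time: 7.85
tcp_pos: [504.5, -40.6, 284.0]
eef_rot: [-0.236, 0.972, -0.001, 0.003]
ft_force: [0.5, -0.2, -3.5]
gripper_width: 0.153
grasp_force: 58.9
```

Call:
arm_command:
  targets:
    - {"dp":[0.018,0.04,0],"roll":-0.12,"claw":-1}
    - {"dp":[0.036,0.08,0],"roll":-0.24,"claw":-1}
    - {"dp":[0.054,0.12,0],"roll":-0.36,"claw":-1}
    - {"dp":[0.068,0.15,0],"roll":-0.44,"claw":-1}
    - {"dp":[0.0745,0.165,0],"roll":-0.478,"claw":-1}
    - {"dp":[0.0745,0.175,0],"roll":-0.478,"claw":-1}
    - {"dp":[0.0745,0.175,0],"roll":-0.478,"claw":-1}
    - {"dp":[0.0745,0.175,0],"roll":-0.478,"claw":-1}

```text
time: 8.65
tcp_pos: [577.5, 133.4, 280.4]
eef_rot: [0.0, 1.0, -0.001, -0.0]
ft_force: [0.2, -1.7, -2.0]
gripper_width: 0.156
grasp_force: 59.1
```

Run:
```python
from h import *
np.set_printoptions(suppress=True,precision=1)
im=grab('scene','s3'); P=cloud(im); Q=P.reshape(-1,3)
cv2.imwrite('pics/s3c.png',cv2.resize(im['pixels'][180:420,300:560],None,fx=2.3,fy=2.3))
```

```text
(no output)
```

View pics/s3c.png

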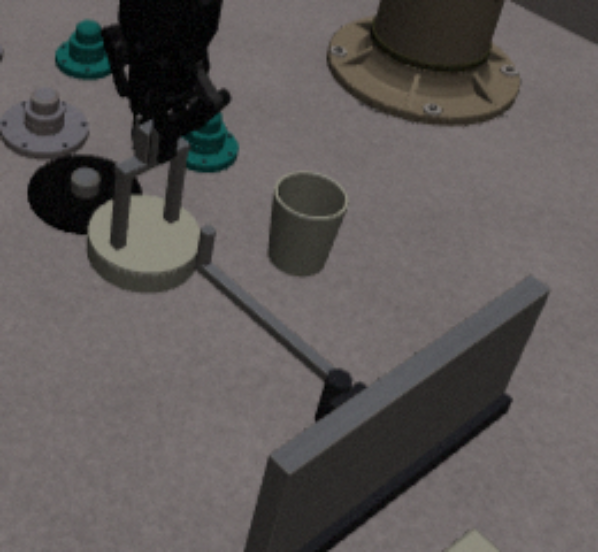

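The scene crop shows the lid held just outside the hook tip at crop (207,245). Its loop is lined up with the arm and its disc sits below arm level.

Call:
arm_command:
  targets:
    - {"dp":[0.001,0.02,0],"roll":0,"claw":-1}
    - {"dp":[0.001,0.04,0],"roll":0,"claw":-1}
    - {"dp":[0.001,0.06,0],"roll":0,"claw":-1}
    - {"dp":[0.001,0.08,0],"roll":0,"claw":-1}
    - {"dp":[0.001,0.1,0],"roll":0,"claw":-1}
    - {"dp":[0.001,0.12,0],"roll":0,"claw":-1}
    - {"dp":[0.001,0.135,0],"roll":0,"claw":-1}
    - {"dp":[0.001,0.142,0],"roll":0,"claw":-1}
    - {"dp":[0.001,0.142,0],"roll":0,"claw":-1}
    - {"dp":[0.001,0.142,-0.01],"roll":0,"claw":-1}
    - {"dp":[0.001,0.142,-0.02],"roll":0,"claw":-1}
    - {"dp":[0.001,0.142,-0.03],"roll":0,"claw":-1}
    - {"dp":[0.001,0.142,-0.04],"roll":0,"claw":-1}
    - {"dp":[0.001,0.142,-0.047],"roll":0,"claw":-1}
    - {"dp":[0.001,0.142,-0.05],"roll":0,"claw":-1}
    - {"dp":[0.001,0.142,-0.05],"roll":0,"claw":-1}

```text
time: 10.3
tcp_pos: [579.0, 276.6, 230.8]
eef_rot: [0.0, 1.0, -0.0, -0.0]
ft_force: [-0.0, -0.1, -2.8]
gripper_width: 0.154
grasp_force: 59.1
```

Call:
arm_command:
  targets:
    - {"dp":[0,0,-0.001],"roll":0,"claw":-1}
    - {"dp":[0,0,-0.002],"roll":0,"claw":-1}
    - {"dp":[0,0,-0.003],"roll":0,"claw":-1}
    - {"dp":[0,0,-0.004],"roll":0,"claw":-1}
    - {"dp":[0,0,-0.004],"roll":0,"claw":-1}

```text
time: 10.8
tcp_pos: [579.2, 276.8, 229.8]
eef_rot: [0.0, 1.0, 0.001, 0.001]
ft_force: [-6.8, -3.3, 12.9]
gripper_width: 0.156
grasp_force: 61.6
```

Call:
arm_command:
  targets:
    - {"dp":[0,0,0.0015],"roll":0,"claw":-1}
    - {"dp":[0,0,0.0015],"roll":0,"claw":-0.5}
    - {"dp":[0,0,0.0015],"roll":0,"claw":-0.3}
    - {"dp":[0,0,0.0015],"roll":0,"claw":-0.1}
    - {"dp":[0,0,0.0015],"roll":0,"claw":-0.1}
    - {"dp":[0,0,0.01],"roll":0,"claw":-0.1}
    - {"dp":[0,0,0.03],"roll":0,"claw":-0.1}
    - {"dp":[0,0,0.06],"roll":0,"claw":-0.1}
    - {"dp":[0,0,0.085],"roll":0,"claw":-0.1}
    - {"dp":[0,0,0.085],"roll":0,"claw":-0.1}

```text
time: 11.8
tcp_pos: [580.3, 277.2, 317.2]
eef_rot: [0.0, 1.0, 0.002, 0.003]
ft_force: [1.2, 1.0, 0.2]
gripper_width: 0.448
grasp_force: 0.0
```

```bash
cat > m2.py <<'E'
from m import *
import sys
np.set_printoptions(suppress=True,precision=1)
# cap bosses from the top camera, and hanging lid
im=grab('top','t_'+sys.argv[1]); P=cloud(im); Q=P.reshape(-1,3)
s=bot.state(); print(s['time'],s['tcp_pos'],s['joint_pos'][6])
S=Q[(abs(Q[:,0]-579)<45)&(abs(Q[:,1]-277)<30)&(Q[:,2]>176)&(Q[:,2]<200)]; print('tab',len(S),S.mean(0) if len(S) else '',cv2.minAreaRect(S[:,:2].astype(np.float32)) if len(S) else '')
m=(P[...,2]>46)&(P[...,2]<64)&(P[...,0]>400)&(P[...,0]<640)&(P[...,1]<-90)&(P[...,1]>-420)
n,L,st,c=cv2.connectedComponentsWithStats(m.astype(np.uint8))
for i in range(1,n):
    if st[i,4]>40:
        S=P[L==i]; print('boss',c[i],len(S),S.mean(0))
S,c,rr=cen(P,314,259,18,42,25); print('spigot',len(S),c,S.mean(0),rr)
E
python3 m2.py 1
```

```text
11.85 [579.7 276.9 314.8] 1.1256341016786686
tab 35 [569.1 274.9 187.4] ((569.3506469726562, 276.0666809082031), (12.371664047241211, 14.858550071716309), 6.209580421447754)
boss [362.1 209.7] 41 [ 635.4 -171.7   54.2]
boss [420.6 227.2] 111 [ 590.5 -328.2   54.2]
boss [355.7 268.7] 108 [ 477.5 -155.7   54.5]
boss [422.  276.6] 109 [ 458.7 -332.    53.6]
spigot 109 [500.2 -39.4] [504.1 -40.7  28.4] 19.29431915283203
```

The top-camera numbers show the lid's tab on the hook seat. The third cap has been knocked about 40 mm, to x≈635. I'll start with the widest.

Call:
arm_command:
  targets:
    - {"dp":[-0.101,-0.432,0],"roll":0,"claw":1}
    - {"dp":[-0.101,-0.432,0],"roll":0,"claw":1}
    - {"dp":[-0.101,-0.432,0],"roll":0,"claw":1}
    - {"dp":[-0.101,-0.432,0],"roll":0,"claw":1}
    - {"dp":[-0.101,-0.432,0],"roll":0,"claw":1}
    - {"dp":[-0.101,-0.432,0],"roll":0,"claw":1}
    - {"dp":[-0.101,-0.432,0],"roll":0,"claw":1}
    - {"dp":[-0.101,-0.432,0],"roll":0,"claw":1}
    - {"dp":[-0.101,-0.432,0],"roll":0,"claw":1}
    - {"dp":[-0.101,-0.432,0],"roll":0,"claw":1}
    - {"dp":[-0.101,-0.432,-0.04],"roll":0,"claw":1}
    - {"dp":[-0.101,-0.432,-0.07],"roll":0,"claw":1}
    - {"dp":[-0.101,-0.432,-0.07],"roll":0,"claw":1}
    - {"dp":[-0.101,-0.432,-0.07],"roll":0,"claw":1}

```text
time: 13.25
tcp_pos: [477.8, -154.9, 242.1]
eef_rot: [0.0, 1.0, 0.0, -0.001]
ft_force: [0.3, -0.2, 0.1]
gripper_width: 0.996
grasp_force: 0.0
```

```bash
cat > m3.py <<'E'
from h import *
import sys
np.set_printoptions(suppress=True,precision=1)
# boss tops and flanges seen by the wrist camera: name, zbase guess
im=grab('wrist','w_'+sys.argv[1]); P=fcloud(im); s=bot.state(); print(s['time'],s['tcp_pos'],s['eef_rot'],s['gripper_width'])
zt=float(sys.argv[2]) if len(sys.argv)>2 else 56
m=(abs(P[...,2]-zt)<5)&(P[...,0]>380)&(P[...,0]<760)&(P[...,1]<20)
n,L,st,c=cv2.connectedComponentsWithStats(m.astype(np.uint8),connectivity=4)
for i in range(1,n):
    if st[i,4]>150:
        S=P[L==i]; (x,y),r=cv2.minEnclosingCircle(S[:,:2].astype(np.float32)); print('px',c[i],len(S),S.mean(0),'circ %.1f %.1f r%.1f'%(x,y,r))
E
python3 m3.py a
```

```text
13.3 [ 478.5 -155.2  243.1] [ 0.  1. -0.  0.] 1.0025315627890765
px [103.  209.2] 903 [ 457.7 -328.6   54.6] circ 457.8 -331.3 r16.7
px [318.5 229.4] 1350 [ 475.7 -154.8   54.6] circ 476.8 -154.9 r16.0
px [135.5 345.6] 591 [ 588.3 -325.4   54.6] circ 590.3 -327.1 r15.9
px [300.7 398.3] 616 [ 640.4 -171.6   54.6] circ 642.9 -171.9 r15.7
```

View pics/w_a.png

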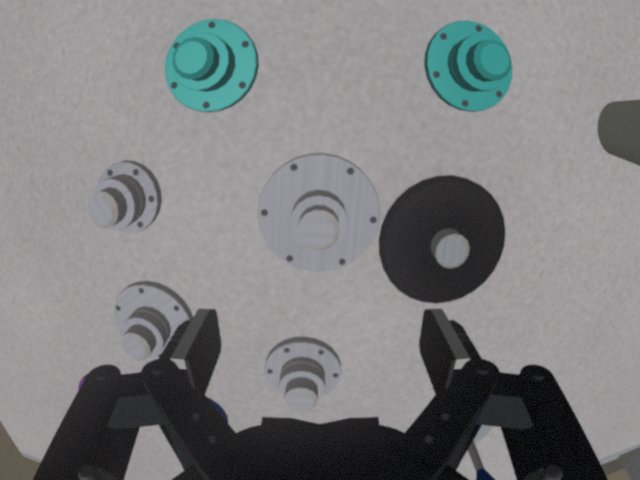

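The wrist view shows the widest cap at (320,215) directly below the gripper, the bare spigot at (452,250), the narrowest cap at (110,205), b at (138,340) and the knocked c at (301,395).

Call:
arm_command:
  targets:
    - {"dp":[-0.001,0,-0.04],"roll":0,"claw":1}
    - {"dp":[-0.001,0,-0.08],"roll":0,"claw":1}
    - {"dp":[-0.001,0,-0.12],"roll":0,"claw":1}
    - {"dp":[-0.001,0,-0.14],"roll":0,"claw":1}
    - {"dp":[-0.001,0,-0.15],"roll":0,"claw":1}
    - {"dp":[-0.001,0,-0.155],"roll":0,"claw":0.5}
    - {"dp":[-0.001,0,-0.155],"roll":0,"claw":0.2}
    - {"dp":[-0.001,0,-0.155],"roll":0,"claw":-1}
    - {"dp":[-0.001,0,-0.155],"roll":0,"claw":-1}
    - {"dp":[-0.001,0,-0.155],"roll":0,"claw":-1}
    - {"dp":[-0.001,0,-0.155],"roll":0,"claw":-1}
    - {"dp":[-0.001,0,-0.155],"roll":0,"claw":-1}
  squeeze: 60

```text
time: 14.5
tcp_pos: [478.1, -155.7, 88.8]
eef_rot: [0.0, 1.0, -0.0, 0.002]
ft_force: [-0.3, 0.9, 5.4]
gripper_width: 0.516
grasp_force: 60.6
```

Run:
```python
from h import *
P=fcloud(np.load('w_a.npz')); Q=P.reshape(-1,3)
d=np.hypot(Q[:,0]-504,Q[:,1]+41)
S=Q[(d<26)&(abs(Q[:,2]-29)<4)]; print('spig',len(S),S.mean(0),cv2.minEnclosingCircle(S[:,:2].astype(np.float32)))
S=Q[(d<70)&(abs(Q[:,2]-9)<2.5)]; print('disc',len(S),S.mean(0),cv2.minEnclosingCircle(S[:,:2].astype(np.float32)))
print(bot.state()['tcp_pos'])
```

```text
spig 892 [502.40316871 -41.02678992  28.54466849] ((503.54583740234375, -39.671142578125), 16.091222763061523)
disc 10998 [499.55258328 -44.14343104   9.32218443] ((501.23126220703125, -44.4906120300293), 66.22752380371094)
[ 478.08336561 -155.71250726   88.77043198]
```

Call:
arm_command:
  targets:
    - {"dp":[0,0,0.02],"roll":0,"claw":-1}
    - {"dp":[0,0,0.05],"roll":0,"claw":-1}
    - {"dp":[0,0,0.06],"roll":0,"claw":-1}
    - {"dp":[0.007,0.03,0.06],"roll":0,"claw":-1}
    - {"dp":[0.014,0.06,0.06],"roll":0,"claw":-1}
    - {"dp":[0.021,0.09,0.06],"roll":0,"claw":-1}
    - {"dp":[0.0265,0.115,0.06],"roll":0,"claw":-1}
    - {"dp":[0.0265,0.115,0.06],"roll":0,"claw":-1}
    - {"dp":[0.0265,0.115,0.06],"roll":0,"claw":-1}
    - {"dp":[0.0265,0.115,0.05],"roll":0,"claw":-1}
    - {"dp":[0.0265,0.115,0.04],"roll":0,"claw":-1}
    - {"dp":[0.0265,0.115,0.033],"roll":0,"claw":-1}
    - {"dp":[0.0265,0.115,0.028],"roll":0,"claw":-1}
    - {"dp":[0.0265,0.115,0.023],"roll":0,"claw":-1}
    - {"dp":[0.0265,0.115,0.018],"roll":0,"claw":-1}
    - {"dp":[0.0265,0.115,0.014],"roll":0,"claw":-1}
    - {"dp":[0.0265,0.115,0.011],"roll":0,"claw":-1}
    - {"dp":[0.0265,0.115,0.011],"roll":0,"claw":-1}

```text
time: 16.3
tcp_pos: [503.4, -40.3, 98.8]
eef_rot: [0.0, 1.0, 0.0, -0.0]
ft_force: [-6.4, 0.5, 10.5]
gripper_width: 0.512
grasp_force: 63.7
```

Call:
arm_command:
  targets:
    - {"dp":[0,0,0.001],"roll":0,"claw":0.5}
    - {"dp":[0,0,0.001],"roll":0,"claw":1}
    - {"dp":[0,0,0.001],"roll":0,"claw":1}
    - {"dp":[0,0,0.001],"roll":0,"claw":1}
    - {"dp":[0,0,0.03],"roll":0,"claw":1}
    - {"dp":[0,0,0.07],"roll":0,"claw":1}
    - {"dp":[0,0,0.11],"roll":0,"claw":1}
    - {"dp":[0.087,-0.287,0.11],"roll":0,"claw":1}
    - {"dp":[0.087,-0.287,0.11],"roll":0,"claw":1}
    - {"dp":[0.087,-0.287,0.11],"roll":0,"claw":1}
    - {"dp":[0.087,-0.287,0.11],"roll":0,"claw":1}
    - {"dp":[0.087,-0.287,0.11],"roll":0,"claw":1}
    - {"dp":[0.087,-0.287,0.11],"roll":0,"claw":1}
    - {"dp":[0.087,-0.287,0.11],"roll":0,"claw":1}
    - {"dp":[0.087,-0.287,0.11],"roll":0,"claw":1}
    - {"dp":[0.087,-0.287,0.11],"roll":0,"claw":1}
    - {"dp":[0.087,-0.287,0.11],"roll":0,"claw":1}

```text
time: 18.0
tcp_pos: [591.0, -325.3, 208.1]
eef_rot: [-0.001, 1.0, 0.001, 0.0]
ft_force: [0.5, 0.5, -0.6]
gripper_width: 1.003
grasp_force: 0.0
```

```bash
python3 m3.py b
```

```text
18.05 [ 591.  -325.4  208.3] [-0.  1.  0.  0.] 1.002474546855366
px [307.8  36.3] 2023 [ 459.2 -331.3   54.5] circ 458.5 -331.6 r16.1
px [314.3 246.1] 1711 [ 589.5 -327.6   54.6] circ 590.8 -327.5 r16.2
px [514.2 309.1] 905 [ 641.8 -174.4   54.5] circ 643.3 -172.3 r16.1
px [342.4 403.1] 796 [ 727.3 -305.3   54.6] circ 730.0 -305.2 r16.5
```

Call:
arm_command:
  targets:
    - {"dp":[0,-0.002,-0.04],"roll":0,"claw":1}
    - {"dp":[0,-0.002,-0.08],"roll":0,"claw":1}
    - {"dp":[0,-0.002,-0.105],"roll":0,"claw":1}
    - {"dp":[0,-0.002,-0.115],"roll":0,"claw":1}
    - {"dp":[0,-0.002,-0.121],"roll":0,"claw":0.5}
    - {"dp":[0,-0.002,-0.121],"roll":0,"claw":0.2}
    - {"dp":[0,-0.002,-0.121],"roll":0,"claw":-1}
    - {"dp":[0,-0.002,-0.121],"roll":0,"claw":-1}
    - {"dp":[0,-0.002,-0.121],"roll":0,"claw":-1}
    - {"dp":[0,-0.002,-0.121],"roll":0,"claw":-1}
    - {"dp":[0,-0.002,-0.121],"roll":0,"claw":-1}
    - {"dp":[0,-0.002,-0.121],"roll":0,"claw":-1}

```text
time: 19.25
tcp_pos: [591.4, -329.8, 89.1]
eef_rot: [0.0, 1.0, -0.001, 0.002]
ft_force: [-0.2, 0.3, 6.7]
gripper_width: 0.519
grasp_force: 62.1
```

Call:
arm_command:
  targets:
    - {"dp":[0,0,0.03],"roll":0,"claw":-1}
    - {"dp":[0,0,0.07],"roll":0,"claw":-1}
    - {"dp":[0,0,0.1],"roll":0,"claw":-1}
    - {"dp":[-0.0145,0.048,0.1],"roll":0,"claw":-1}
    - {"dp":[-0.029,0.096,0.1],"roll":0,"claw":-1}
    - {"dp":[-0.0435,0.144,0.1],"roll":0,"claw":-1}
    - {"dp":[-0.058,0.192,0.1],"roll":0,"claw":-1}
    - {"dp":[-0.0725,0.24,0.1],"roll":0,"claw":-1}
    - {"dp":[-0.082,0.272,0.1],"roll":0,"claw":-1}
    - {"dp":[-0.087,0.289,0.1],"roll":0,"claw":-1}
    - {"dp":[-0.087,0.289,0.1],"roll":0,"claw":-1}
    - {"dp":[-0.087,0.289,0.1],"roll":0,"claw":-1}

```text
time: 20.45
tcp_pos: [503.5, -40.6, 187.3]
eef_rot: [0.0, 1.0, -0.0, 0.0]
ft_force: [0.7, 0.1, -2.9]
gripper_width: 0.514
grasp_force: 62.4
```

Call:
arm_command:
  targets:
    - {"dp":[0,0,-0.015],"roll":0,"claw":-1}
    - {"dp":[0,0,-0.025],"roll":0,"claw":-1}
    - {"dp":[0,0,-0.032],"roll":0,"claw":-1}
    - {"dp":[0,0,-0.037],"roll":0,"claw":-1}
    - {"dp":[0,0,-0.042],"roll":0,"claw":-1}
    - {"dp":[0,0,-0.046],"roll":0,"claw":-1}
    - {"dp":[0,0,-0.05],"roll":0,"claw":-1}
    - {"dp":[0,0,-0.053],"roll":0,"claw":-1}
    - {"dp":[0,0,-0.053],"roll":0,"claw":-1}

```text
time: 21.35
tcp_pos: [503.5, -40.3, 135.0]
eef_rot: [0.0, 1.0, 0.0, 0.0]
ft_force: [-6.1, 0.3, 10.0]
gripper_width: 0.515
grasp_force: 63.9
```

Call:
arm_command:
  targets:
    - {"dp":[0,0,0.001],"roll":0,"claw":0.5}
    - {"dp":[0,0,0.001],"roll":0,"claw":1}
    - {"dp":[0,0,0.001],"roll":0,"claw":1}
    - {"dp":[0,0,0.001],"roll":0,"claw":1}
    - {"dp":[0,0,0.03],"roll":0,"claw":1}
    - {"dp":[0,0,0.06],"roll":0,"claw":1}
    - {"dp":[0,0,0.09],"roll":0,"claw":1}
    - {"dp":[0.14,-0.132,0.09],"roll":0,"claw":1}
    - {"dp":[0.14,-0.132,0.09],"roll":0,"claw":1}
    - {"dp":[0.14,-0.132,0.09],"roll":0,"claw":1}
    - {"dp":[0.14,-0.132,0.09],"roll":0,"claw":1}
    - {"dp":[0.14,-0.132,0.09],"roll":0,"claw":1}
    - {"dp":[0.14,-0.132,0.09],"roll":0,"claw":1}
    - {"dp":[0.14,-0.132,0.09],"roll":0,"claw":1}
    - {"dp":[0.14,-0.132,0.09],"roll":0,"claw":1}

```text
time: 22.85
tcp_pos: [643.2, -170.9, 224.4]
eef_rot: [-0.0, 1.0, 0.0, 0.0]
ft_force: [0.8, -0.0, 0.1]
gripper_width: 0.996
grasp_force: 0.0
```

```bash
python3 m3.py c; python3 m2.py c | head -3
```

```text
22.9 [ 643.2 -171.   224.6] [-0.  1.  0.  0.] 1.0015944475436716
px [95.  7.] 442 [ 466.8 -330.9   54.3] circ 462.7 -331.6 r15.0
px [495.   57.6] 6320 [512.9 -51.8  57.1] circ 503.0 -39.8 r46.4
px [316.6 239.1] 1512 [ 642.7 -171.9   54.6] circ 643.8 -171.9 r16.1
px [ 44.  312.3] 506 [ 716.2 -429.1   54.6] circ 717.3 -431.4 r16.1
px [157.1 334.5] 664 [ 726.7 -304.7   54.8] circ 730.3 -305.0 r16.2
22.95 [ 643.3 -171.2  224.6] 1.9524405473861997
tab 87 [578.8 275.1 188. ] ((578.4760131835938, 276.16412353515625), (30.160825729370117, 14.030936241149902), 1.3970215320587158)
boss [422.  276.6] 107 [ 458.6 -332.    54.2]m2.py:13: RuntimeWarning: Mean of empty slice.
  S,c,rr=cen(P,314,259,18,42,25); print('spigot',len(S),c,S.mean(0),rr)
  ret = um.true_divide(
```

View pics/w_c.png

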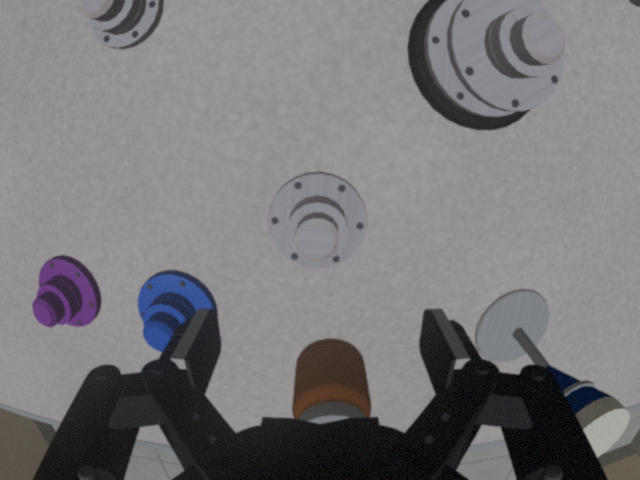

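The wrist view shows caps a and b nested upright on the stand at (500,60). Cap c is under the gripper at (317,220), with the jar and cone stand clear.

Call:
arm_command:
  targets:
    - {"dp":[0,-0.001,-0.045],"roll":0,"claw":1}
    - {"dp":[0,-0.001,-0.09],"roll":0,"claw":1}
    - {"dp":[0,-0.001,-0.12],"roll":0,"claw":1}
    - {"dp":[0,-0.001,-0.131],"roll":0,"claw":1}
    - {"dp":[0,-0.001,-0.137],"roll":0,"claw":0.5}
    - {"dp":[0,-0.001,-0.137],"roll":0,"claw":0.2}
    - {"dp":[0,-0.001,-0.137],"roll":0,"claw":-1}
    - {"dp":[0,-0.001,-0.137],"roll":0,"claw":-1}
    - {"dp":[0,-0.001,-0.137],"roll":0,"claw":-1}
    - {"dp":[0,-0.001,-0.137],"roll":0,"claw":-1}
    - {"dp":[0,-0.001,-0.137],"roll":0,"claw":-1}
    - {"dp":[0,-0.001,-0.137],"roll":0,"claw":-1}

```text
time: 24.15
tcp_pos: [644.7, -173.7, 89.4]
eef_rot: [0.0, 1.0, -0.0, 0.002]
ft_force: [-0.9, -0.3, 7.0]
gripper_width: 0.514
grasp_force: 62.0
```

Call:
arm_command:
  targets:
    - {"dp":[0,0,0.03],"roll":0,"claw":-1}
    - {"dp":[0,0,0.07],"roll":0,"claw":-1}
    - {"dp":[0,0,0.11],"roll":0,"claw":-1}
    - {"dp":[0,0,0.135],"roll":0,"claw":-1}
    - {"dp":[-0.035,0.033,0.135],"roll":0,"claw":-1}
    - {"dp":[-0.07,0.066,0.135],"roll":0,"claw":-1}
    - {"dp":[-0.105,0.1,0.135],"roll":0,"claw":-1}
    - {"dp":[-0.13,0.123,0.135],"roll":0,"claw":-1}
    - {"dp":[-0.14,0.133,0.135],"roll":0,"claw":-1}
    - {"dp":[-0.14,0.133,0.135],"roll":0,"claw":-1}
    - {"dp":[-0.14,0.133,0.135],"roll":0,"claw":-1}

```text
time: 25.25
tcp_pos: [504.1, -41.0, 222.6]
eef_rot: [0.001, 1.0, -0.0, 0.001]
ft_force: [0.7, -1.1, -2.3]
gripper_width: 0.514
grasp_force: 62.1
```

Call:
arm_command:
  targets:
    - {"dp":[0,0,-0.015],"roll":0,"claw":-1}
    - {"dp":[0,0,-0.025],"roll":0,"claw":-1}
    - {"dp":[0,0,-0.032],"roll":0,"claw":-1}
    - {"dp":[0,0,-0.037],"roll":0,"claw":-1}
    - {"dp":[0,0,-0.042],"roll":0,"claw":-1}
    - {"dp":[0,0,-0.046],"roll":0,"claw":-1}
    - {"dp":[0,0,-0.05],"roll":0,"claw":-1}
    - {"dp":[0,0,-0.0525],"roll":0,"claw":-1}
    - {"dp":[0,0,-0.0525],"roll":0,"claw":-1}

```text
time: 26.15
tcp_pos: [504.1, -40.4, 171.3]
eef_rot: [0.0, 1.0, 0.0, 0.001]
ft_force: [-6.2, 0.1, 15.9]
gripper_width: 0.515
grasp_force: 64.0
```

Call:
arm_command:
  targets:
    - {"dp":[0,0,0.001],"roll":0,"claw":0.5}
    - {"dp":[0,0,0.001],"roll":0,"claw":1}
    - {"dp":[0,0,0.001],"roll":0,"claw":1}
    - {"dp":[0,0,0.001],"roll":0,"claw":1}
    - {"dp":[0,0,0.03],"roll":0,"claw":1}
    - {"dp":[0,0,0.06],"roll":0,"claw":1}
    - {"dp":[0,0,0.09],"roll":0,"claw":1}
    - {"dp":[-0.045,-0.291,0.09],"roll":0,"claw":1}
    - {"dp":[-0.045,-0.291,0.09],"roll":0,"claw":1}
    - {"dp":[-0.045,-0.291,0.09],"roll":0,"claw":1}
    - {"dp":[-0.045,-0.291,0.09],"roll":0,"claw":1}
    - {"dp":[-0.045,-0.291,0.09],"roll":0,"claw":1}
    - {"dp":[-0.045,-0.291,0.09],"roll":0,"claw":1}
    - {"dp":[-0.045,-0.291,0.09],"roll":0,"claw":1}
    - {"dp":[-0.045,-0.291,0.05],"roll":0,"claw":1}
    - {"dp":[-0.045,-0.291,0.03],"roll":0,"claw":1}
    - {"dp":[-0.045,-0.291,0.03],"roll":0,"claw":1}

```text
time: 27.85
tcp_pos: [457.2, -329.9, 196.2]
eef_rot: [0.0, 1.0, 0.001, -0.003]
ft_force: [0.2, 0.4, 0.0]
gripper_width: 0.998
grasp_force: 0.0
```

```bash
python3 m3.py d
```

```text
27.9 [ 458.  -330.6  198.3] [ 0.  1.  0. -0.] 1.0004173560576168
px [314.9 255.9] 1849 [ 456.8 -331.3   54.6] circ 458.2 -331.1 r15.9
px [622.3 302.6] 1844 [504.  -68.7  56.7] circ 504.3 -48.2 r44.9
```

Call:
arm_command:
  targets:
    - {"dp":[0,0,-0.04],"roll":0,"claw":1}
    - {"dp":[0,0,-0.08],"roll":0,"claw":1}
    - {"dp":[0,0,-0.1],"roll":0,"claw":1}
    - {"dp":[0,0,-0.1075],"roll":0,"claw":1}
    - {"dp":[0,0,-0.1125],"roll":0,"claw":0.5}
    - {"dp":[0,0,-0.1125],"roll":0,"claw":0.2}
    - {"dp":[0,0,-0.1125],"roll":0,"claw":-1}
    - {"dp":[0,0,-0.1125],"roll":0,"claw":-1}
    - {"dp":[0,0,-0.1125],"roll":0,"claw":-1}
    - {"dp":[0,0,-0.1125],"roll":0,"claw":-1}
    - {"dp":[0,0,-0.1125],"roll":0,"claw":-1}
    - {"dp":[0,0,-0.1125],"roll":0,"claw":-1}

```text
time: 29.1
tcp_pos: [459.4, -332.1, 88.9]
eef_rot: [0.0, 1.0, -0.001, 0.001]
ft_force: [-1.5, 0.1, 4.8]
gripper_width: 0.514
grasp_force: 60.8
```

Call:
arm_command:
  targets:
    - {"dp":[0,0,0.03],"roll":0,"claw":-1}
    - {"dp":[0,0,0.07],"roll":0,"claw":-1}
    - {"dp":[0,0,0.11],"roll":0,"claw":-1}
    - {"dp":[0,0,0.15],"roll":0,"claw":-1}
    - {"dp":[0,0,0.17],"roll":0,"claw":-1}
    - {"dp":[0,0,0.17],"roll":0,"claw":-1}
    - {"dp":[0.007,0.045,0.17],"roll":0,"claw":-1}
    - {"dp":[0.014,0.09,0.17],"roll":0,"claw":-1}
    - {"dp":[0.021,0.135,0.17],"roll":0,"claw":-1}
    - {"dp":[0.028,0.18,0.17],"roll":0,"claw":-1}
    - {"dp":[0.035,0.225,0.17],"roll":0,"claw":-1}
    - {"dp":[0.041,0.265,0.17],"roll":0,"claw":-1}
    - {"dp":[0.044,0.284,0.17],"roll":0,"claw":-1}
    - {"dp":[0.045,0.291,0.17],"roll":0,"claw":-1}
    - {"dp":[0.045,0.291,0.17],"roll":0,"claw":-1}
    - {"dp":[0.045,0.291,0.17],"roll":0,"claw":-1}

```text
time: 30.7
tcp_pos: [503.0, -42.0, 256.4]
eef_rot: [0.001, 1.0, -0.0, -0.0]
ft_force: [-0.2, -1.2, -2.9]
gripper_width: 0.511
grasp_force: 62.5
```

Call:
arm_command:
  targets:
    - {"dp":[0,0,-0.015],"roll":0,"claw":-1}
    - {"dp":[0,0,-0.025],"roll":0,"claw":-1}
    - {"dp":[0,0,-0.032],"roll":0,"claw":-1}
    - {"dp":[0,0,-0.037],"roll":0,"claw":-1}
    - {"dp":[0,0,-0.042],"roll":0,"claw":-1}
    - {"dp":[0,0,-0.046],"roll":0,"claw":-1}
    - {"dp":[0,0,-0.05],"roll":0,"claw":-1}
    - {"dp":[0,0,-0.0515],"roll":0,"claw":-1}
    - {"dp":[0,0,-0.0515],"roll":0,"claw":-1}

```text
time: 31.6
tcp_pos: [504.2, -40.5, 206.9]
eef_rot: [0.0, 1.0, 0.0, 0.001]
ft_force: [-3.7, 0.0, 9.5]
gripper_width: 0.518
grasp_force: 63.9
```

Call:
arm_command:
  targets:
    - {"dp":[0,0,0.001],"roll":0,"claw":0.5}
    - {"dp":[0,0,0.001],"roll":0,"claw":1}
    - {"dp":[0,0,0.001],"roll":0,"claw":1}
    - {"dp":[0,0,0.001],"roll":0,"claw":1}
    - {"dp":[0,0,0.03],"roll":0,"claw":1}
    - {"dp":[0,0,0.07],"roll":0,"claw":1}
    - {"dp":[0,0,0.105],"roll":0,"claw":1}
    - {"dp":[0.075,0.317,0.105],"roll":0,"claw":0}
    - {"dp":[0.075,0.317,0.105],"roll":0,"claw":0}
    - {"dp":[0.075,0.317,0.105],"roll":0,"claw":0}
    - {"dp":[0.075,0.317,0.105],"roll":0,"claw":0}
    - {"dp":[0.075,0.317,0.105],"roll":0,"claw":0}
    - {"dp":[0.075,0.317,0.105],"roll":0,"claw":0}
    - {"dp":[0.075,0.317,0.105],"roll":0,"claw":0}
    - {"dp":[0.075,0.317,0.105],"roll":0,"claw":0}
    - {"dp":[0.075,0.317,0.105],"roll":0,"claw":0}
    - {"dp":[0.075,0.317,0.105],"roll":0,"claw":0}

```text
time: 33.3
tcp_pos: [578.8, 274.9, 310.4]
eef_rot: [0.002, 1.0, -0.0, 0.0]
ft_force: [-0.4, 0.4, 0.2]
gripper_width: 0.496
grasp_force: 0.0
```

Run:
```python
from h import *
np.set_printoptions(suppress=True,precision=1)
P=fcloud(grab('wrist','w_l')); Q=P.reshape(-1,3); print(bot.state()['tcp_pos'])
S=Q[(abs(Q[:,0]-579)<30)&(abs(Q[:,1]-277)<30)&(abs(Q[:,2]-190)<6)]; print('tab',len(S),S.mean(0),cv2.minAreaRect(S[:,:2].astype(np.float32)))
im=grab('top','t_l'); P=cloud(im); Q=P.reshape(-1,3)
for z in(46+12,82+12,118+12,174):
    S=Q[(np.hypot(Q[:,0]-503,Q[:,1]+40)<60)&(abs(Q[:,2]-z)<7)]; (x,y),r=cv2.minEnclosingCircle(S[:,:2].astype(np.float32)); print(z,len(S),np.median(S[:,2]),x,y,r)
im=grab('scene','s_l')['pixels']; cv2.imwrite('pics/s_lc.png',cv2.resize(im[150:450,240:560],None,fx=1.9,fy=1.9))
```

```text
[578.8 274.8 310.7]
tab 1275 [576.4 278.2 189.1] ((577.8079223632812, 278.3765869140625), (13.828187942504883, 30.799509048461914), 89.53965759277344)
58 186 57.716040162144765 503.7796936035156 -40.566558837890625 45.758338928222656
94 165 92.84508745563578 504.4366455078125 -40.72199249267578 39.613155364990234
130 276 129.21837163919278 503.7839050292969 -40.919193267822266 33.741310119628906
174 113 172.59616502125644 503.8273620605469 -40.43485641479492 15.409584045410156
```

View pics/s_lc.png

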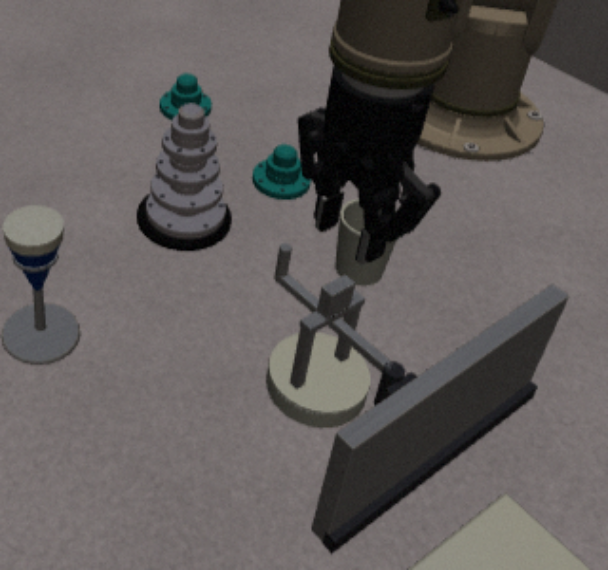

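The crop shows the four caps nested on the stand, widest lowest, with the heights measured as right. The lid hangs level on the hook under the gripper.

Call:
arm_command:
  targets:
    - {"dp":[0,0.0015,-0.03],"roll":0,"claw":0}
    - {"dp":[0,0.0015,-0.06],"roll":0,"claw":0}
    - {"dp":[0,0.0015,-0.077],"roll":0,"claw":0}
    - {"dp":[0,0.0015,-0.081],"roll":0,"claw":0}
    - {"dp":[0,0.0015,-0.081],"roll":0,"claw":-0.3}
    - {"dp":[0,0.0015,-0.081],"roll":0,"claw":-1}
    - {"dp":[0,0.0015,-0.081],"roll":0,"claw":-1}
    - {"dp":[0,0.0015,-0.081],"roll":0,"claw":-1}
    - {"dp":[0,0.0015,-0.081],"roll":0,"claw":-1}
    - {"dp":[0,0.0015,-0.081],"roll":0,"claw":-1}
    - {"dp":[0,0.0015,-0.081],"roll":0,"claw":-1}
  squeeze: 60

```text
time: 34.55
tcp_pos: [579.2, 278.0, 231.1]
eef_rot: [0.001, 1.0, 0.0, 0.001]
ft_force: [-0.9, -2.0, 6.3]
gripper_width: 0.159
grasp_force: 59.4
```

Call:
arm_command:
  targets:
    - {"dp":[0,0,0.01],"roll":0,"claw":-1}
    - {"dp":[0,0,0.03],"roll":0,"claw":-1}
    - {"dp":[0,0,0.05],"roll":0,"claw":-1}
    - {"dp":[0,0,0.052],"roll":0,"claw":-1}
    - {"dp":[0,0,0.052],"roll":0,"claw":-1}
    - {"dp":[0,0,0.052],"roll":0,"claw":-1}

```text
time: 35.15
tcp_pos: [577.9, 278.2, 280.0]
eef_rot: [0.0, 1.0, -0.0, -0.001]
ft_force: [0.4, 0.2, -3.1]
gripper_width: 0.157
grasp_force: 58.6
```

Call:
arm_command:
  targets:
    - {"dp":[0,-0.02,0],"roll":0,"claw":-1}
    - {"dp":[0,-0.04,0],"roll":0,"claw":-1}
    - {"dp":[0,-0.06,0],"roll":0,"claw":-1}
    - {"dp":[0,-0.08,0],"roll":0,"claw":-1}
    - {"dp":[0,-0.1,0],"roll":0,"claw":-1}
    - {"dp":[0,-0.12,0],"roll":0,"claw":-1}
    - {"dp":[0,-0.135,0],"roll":0,"claw":-1}
    - {"dp":[0,-0.145,0.02],"roll":0,"claw":-1}
    - {"dp":[0,-0.15,0.05],"roll":0,"claw":-1}
    - {"dp":[0,-0.15,0.08],"roll":0,"claw":-1}
    - {"dp":[0,-0.15,0.11],"roll":0,"claw":-1}
    - {"dp":[0,-0.15,0.11],"roll":0,"claw":-1}

```text
time: 36.35
tcp_pos: [579.5, 127.0, 396.3]
eef_rot: [0.001, 1.0, 0.001, 0.004]
ft_force: [0.4, -0.2, -3.5]
gripper_width: 0.151
grasp_force: 59.0
```

Call:
arm_command:
  targets:
    - {"dp":[-0.018,-0.04,0],"roll":0,"claw":-1}
    - {"dp":[-0.035,-0.08,0],"roll":0,"claw":-1}
    - {"dp":[-0.053,-0.12,0],"roll":0,"claw":-1}
    - {"dp":[-0.066,-0.15,0],"roll":0,"claw":-1}
    - {"dp":[-0.072,-0.164,0],"roll":0,"claw":-1}
    - {"dp":[-0.0745,-0.1685,0],"roll":0,"claw":-1}
    - {"dp":[-0.0745,-0.1685,0],"roll":0,"claw":-1}
    - {"dp":[-0.0745,-0.1685,0],"roll":0,"claw":-1}
    - {"dp":[-0.0745,-0.1685,-0.01],"roll":0,"claw":-1}
    - {"dp":[-0.0745,-0.1685,-0.02],"roll":0,"claw":-1}
    - {"dp":[-0.0745,-0.1685,-0.02],"roll":0,"claw":-1}

```text
time: 37.45
tcp_pos: [503.4, -39.5, 368.9]
eef_rot: [-0.0, 1.0, -0.0, -0.002]
ft_force: [-0.4, 0.2, -3.5]
gripper_width: 0.153
grasp_force: 59.2
```

Run:
```python
from h import *
np.set_printoptions(suppress=True,precision=1)
im=grab('scene','s_s'); P=cloud(im); Q=P.reshape(-1,3); print(bot.state()['tcp_pos'])
cv2.imwrite('pics/s_sc.png',cv2.resize(im['pixels'][120:300,260:420],None,fx=3.3,fy=3.3))
im=grab('top','t_s'); P=cloud(im); Q=P.reshape(-1,3)
S=Q[(np.hypot(Q[:,0]-503,Q[:,1]+40)<70)&(Q[:,2]>195)&(Q[:,2]<225)]; print('lid disc',len(S),np.median(S[:,2]) if len(S) else '',cv2.minEnclosingCircle(S[:,:2].astype(np.float32)) if len(S) else '')
```

```text
[503.6 -39.7 370. ]
lid disc 0
```

View pics/s_sc.png

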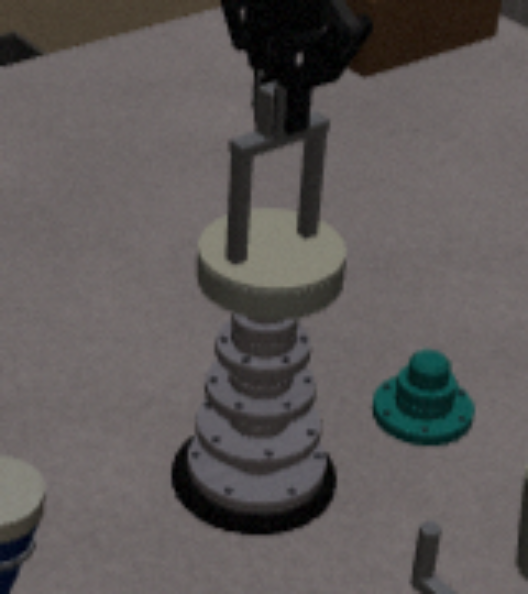

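The lid is centred above the stack and upright, with the boss just below it, so I'll lower it.

Call:
arm_command:
  targets:
    - {"dp":[0,-0.0005,-0.004],"roll":0,"claw":-1}
    - {"dp":[0,-0.0005,-0.008],"roll":0,"claw":-1}
    - {"dp":[0,-0.0005,-0.012],"roll":0,"claw":-1}
    - {"dp":[0,-0.0005,-0.016],"roll":0,"claw":-1}
    - {"dp":[0,-0.0005,-0.02],"roll":0,"claw":-1}
    - {"dp":[0,-0.0005,-0.024],"roll":0,"claw":-1}
    - {"dp":[0,-0.0005,-0.028],"roll":0,"claw":-1}
    - {"dp":[0,-0.0005,-0.031],"roll":0,"claw":-1}
    - {"dp":[0,-0.0005,-0.031],"roll":0,"claw":-1}

```text
time: 38.45
tcp_pos: [504.1, -40.9, 341.1]
eef_rot: [0.0, 1.0, 0.0, 0.001]
ft_force: [-1.0, 0.4, 4.1]
gripper_width: 0.157
grasp_force: 60.2
```

Call:
arm_command:
  targets:
    - {"dp":[0,0,0.0005],"roll":0,"claw":-0.6}
    - {"dp":[0,0,0.0005],"roll":0,"claw":-0.3}
    - {"dp":[0,0,0.0005],"roll":0,"claw":0}
    - {"dp":[0,0,0.0005],"roll":0,"claw":0}
    - {"dp":[0,0,0.02],"roll":0,"claw":0}
    - {"dp":[0,0,0.05],"roll":0,"claw":0}
    - {"dp":[0,0,0.07],"roll":0,"claw":0}
    - {"dp":[0.076,0.249,0.05],"roll":1.55,"claw":0}
    - {"dp":[0.076,0.249,0.05],"roll":1.55,"claw":0}
    - {"dp":[0.076,0.249,0.05],"roll":1.55,"claw":0}
    - {"dp":[0.076,0.249,0.05],"roll":1.55,"claw":0}
    - {"dp":[0.076,0.249,0.05],"roll":1.55,"claw":0}
    - {"dp":[0.076,0.249,0.05],"roll":1.55,"claw":0}
    - {"dp":[0.076,0.249,-0.05],"roll":1.55,"claw":0}
    - {"dp":[0.076,0.249,-0.05],"roll":1.55,"claw":0}
    - {"dp":[0.076,0.249,-0.05],"roll":1.55,"claw":0}
    - {"dp":[0.076,0.249,-0.05],"roll":1.55,"claw":0}
    - {"dp":[0.076,0.249,-0.05],"roll":1.55,"claw":0}
    - {"dp":[0.076,0.249,-0.05],"roll":1.55,"claw":0}
    - {"dp":[0.076,0.249,-0.05],"roll":1.55,"claw":0}

```text
time: 40.45
tcp_pos: [580.0, 208.2, 290.3]
eef_rot: [-0.699, 0.715, -0.0, -0.0]
ft_force: [-0.3, -0.5, 0.0]
gripper_width: 0.502
grasp_force: 0.0
```

Run:
```python
from h import *
np.set_printoptions(suppress=True,precision=1)
s=bot.state(); print(s['tcp_pos'],s['eef_rot'],s['joint_pos'][6])
P=fcloud(grab('wrist','w_h')); Q=P.reshape(-1,3)
S=Q[(abs(Q[:,0]-579)<40)&(abs(Q[:,1]-208)<40)&(Q[:,2]>168)&(Q[:,2]<195)]; print('tip',len(S),S.mean(0),S.min(0),S.max(0))
S=Q[(abs(Q[:,0]-579)<40)&(abs(Q[:,1]-270)<60)&(abs(Q[:,2]-149)<5)]; print('arm',len(S),np.polyfit(S[:,1],S[:,0],1) if len(S)>9 else '',S.mean(0))
P=cloud(grab('top','t_h')); Q=P.reshape(-1,3)
d=np.hypot(Q[:,0]-503.8,Q[:,1]+40.5)
for n,a,b in(('disc',172,190),('tab',290,308)):
    S=Q[(d<60)&(Q[:,2]>a)&(Q[:,2]<b)]; print(n,len(S),S.mean(0),cv2.minEnclosingCircle(S[:,:2].astype(np.float32)))
```

```text
[580.  208.2 290.3] [-0.7  0.7 -0.  -0. ] 2.760365559060216
tip 579 [580.3 207.7 180.6] [574.4 203.6 168.2] [586.4 215.  186. ]
arm 1616 [ -0. 584.] [578.9 276.5 149.3]
disc 1080 [503.4 -41.1 179.3] ((504.1459045410156, -41.077613830566406), 49.78010940551758)
tab 84 [503.6 -41.3 298.4] ((503.6204833984375, -41.352699279785156), 15.58009147644043)
```

Call:
arm_command:
  targets:
    - {"dp":[0,0.001,-0.03],"roll":0,"claw":0}
    - {"dp":[0,0.001,-0.05],"roll":0,"claw":0}
    - {"dp":[0,0.001,-0.0585],"roll":0,"claw":0}
    - {"dp":[0,0.001,-0.0585],"roll":0,"claw":-1}
    - {"dp":[0,0.001,-0.0585],"roll":0,"claw":-1}
    - {"dp":[0,0.001,-0.0585],"roll":0,"claw":-1}
    - {"dp":[0,0.001,-0.0585],"roll":0,"claw":-1}
    - {"dp":[0,0.001,-0.0585],"roll":0,"claw":-1}
    - {"dp":[0,0.001,-0.0585],"roll":0,"claw":-1}
  squeeze: 20

```text
time: 41.45
tcp_pos: [580.4, 209.3, 233.1]
eef_rot: [-0.699, 0.715, -0.0, 0.001]
ft_force: [-0.4, -1.2, 4.5]
gripper_width: 0.13
grasp_force: 21.5
```

Call:
arm_command:
  targets:
    - {"dp":[-0.01,0.0005,0],"roll":-0.07,"claw":-1}
    - {"dp":[-0.022,0.0015,0],"roll":-0.15,"claw":-1}
    - {"dp":[-0.033,0.004,0],"roll":-0.23,"claw":-1}
    - {"dp":[-0.0445,0.007,0],"roll":-0.31,"claw":-1}
    - {"dp":[-0.055,0.011,0],"roll":-0.39,"claw":-1}
    - {"dp":[-0.066,0.016,0],"roll":-0.47,"claw":-1}
    - {"dp":[-0.076,0.0215,0],"roll":-0.55,"claw":-1}
    - {"dp":[-0.0855,0.028,0],"roll":-0.63,"claw":-1}
    - {"dp":[-0.0945,0.035,0],"roll":-0.71,"claw":-1}
    - {"dp":[-0.103,0.043,0],"roll":-0.79,"claw":-1}
    - {"dp":[-0.111,0.0515,0],"roll":-0.87,"claw":-1}
    - {"dp":[-0.118,0.061,0],"roll":-0.95,"claw":-1}
    - {"dp":[-0.1245,0.0705,0],"roll":-1.03,"claw":-1}
    - {"dp":[-0.13,0.0805,0],"roll":-1.11,"claw":-1}
    - {"dp":[-0.1345,0.091,0],"roll":-1.19,"claw":-1}
    - {"dp":[-0.1385,0.102,0],"roll":-1.27,"claw":-1}
    - {"dp":[-0.1415,0.1135,0],"roll":-1.35,"claw":-1}
    - {"dp":[-0.1435,0.125,0],"roll":-1.43,"claw":-1}
    - {"dp":[-0.1445,0.134,0],"roll":-1.49,"claw":-1}
    - {"dp":[-0.1445,0.137,0],"roll":-1.51,"claw":-1}

```text
time: 43.45
tcp_pos: [433.4, 348.3, 232.9]
eef_rot: [-0.02, 1.0, 0.001, -0.001]
ft_force: [-10.2, -1.6, 11.1]
gripper_width: 0.128
grasp_force: 22.2
```

Call:
arm_command:
  targets:
    - {"dp":[0.001,0,0],"roll":0,"claw":-1}
    - {"dp":[0.001,0,0],"roll":0,"claw":-0.4}
    - {"dp":[0.001,0,0],"roll":0,"claw":-0.2}
    - {"dp":[0.001,0,0],"roll":0,"claw":-0.2}
    - {"dp":[0.001,0,0.03],"roll":0,"claw":-0.2}
    - {"dp":[0.001,0,0.07],"roll":0,"claw":-0.2}
    - {"dp":[0.001,0,0.09],"roll":0,"claw":-0.2}
    - {"dp":[0.001,0,0.09],"roll":0,"claw":-0.2}
    - {"dp":[0.001,0,0.09],"roll":0,"claw":-0.2}

```text
time: 44.35
tcp_pos: [436.6, 346.0, 321.7]
eef_rot: [-0.019, 1.0, 0.0, 0.0]
ft_force: [-0.2, 0.2, -0.6]
gripper_width: 0.404
grasp_force: 0.0
```

Run:
```python
from h import *
np.set_printoptions(suppress=True,precision=1)
im=grab('wrist','w_f'); P=fcloud(im); Q=P.reshape(-1,3)
S=Q[(abs(Q[:,0]-435)<40)&(abs(Q[:,1]-348)<30)&(Q[:,2]>168)&(Q[:,2]<195)]; print('tip',len(S),S.mean(0),S.min(0),S.max(0))
S=Q[(Q[:,0]>450)&(Q[:,0]<560)&(Q[:,1]<360)&(Q[:,1]>330)&(abs(Q[:,2]-149)<4)]; print('arm',len(S),np.polyfit(S[:,0],S[:,1],1)[0]*1000)
S=Q[(Q[:,0]>400)&(Q[:,0]<560)&(Q[:,1]>365)&(abs(Q[:,2]-150)<4)]; print('wall',len(S),np.polyfit(S[:,0],S[:,1],1)[0]*1000)
im=grab('scene','s_f')['pixels']; cv2.imwrite('pics/s_fc.png',cv2.resize(im[120:440,160:560],None,fx=1.8,fy=1.8))
print(bot.state()['ft_force'])
```

```text
tip 410 [430.5 349.3 181.3] [426.  343.9 168.2] [437.6 355.1 186.1]
arm 1567 39.911953046064426
wall 4277 -7.169618570169933
[ 0.1 -0.2 -0.1]
```

View pics/s_fc.png

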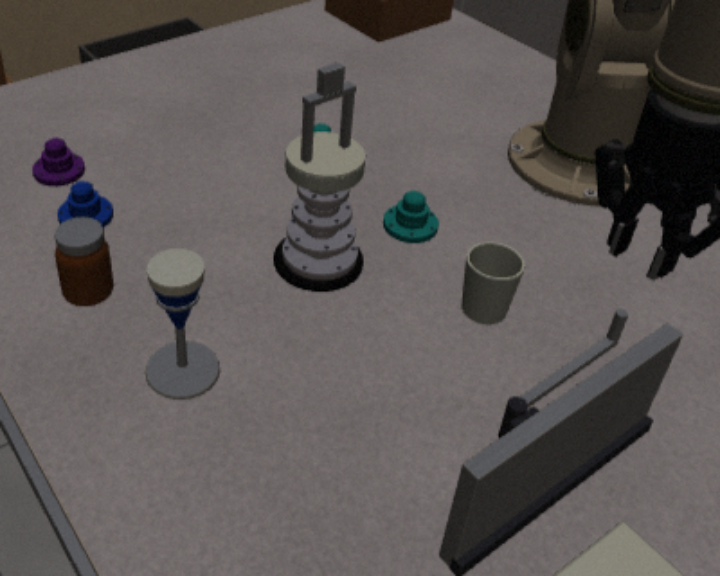

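The stack is complete and upright with the lid on top. The hook is folded to about 0.04 rad, the bystanders are untouched, and the gripper is clear of everything.

```bash
python3 -c "
from station import bot; print(bot.finish_job())"
```

```text
the job is handed in; nothing more can be done
None
```

The job is handed in: all four caps are stacked on the stand widest to narrowest, with the lid seated on top and the hook folded back to about 0.04 rad; `finish_job()` returned no verdict, so I don't know how it was judged.

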